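# Reset the power box behind the desk screen with the reach rod

## Task

Take the bent rod off its wooden stand, reach over the dark wooden screen and use the rod to slide the power box's orange lever all the way to its stop at the green bumper. Keep the lever pressed against the stop with a light, steady push of about 4 or 5 N for about two seconds so that it latches, never pressing on the lever with more than 10 N nor pushing the screen with more than 8 N, and do not touch the box with the gripper. Then put the rod back in its stand as it was, and leave everything else on the desk where it is.

Things in the scene. Friction and masses are not known exactly. Their poses are not given: they have to be found in the camera images.
- rod: Bent rod. Mustard grip 120 (x) x 22 (y) x 26 (z) mm, origin at its centre. A 10 mm round steel bar runs on to x = 95 mm, then bends down (-z) to 150 mm below the origin. 0.1 to 0.25 kg, balance point 20 to 40 mm from the origin towards the bend. Starts lying level in the stand, z up. A push on the tip can turn it a little in the gripper: grip hard (40 N or more).
- rod_tip (a point): Rounded lower end of the rod, in the rod's frame at (95, 0, -150) mm.
- stand: Light wooden stand, fixed, left or right of the screen. Origin on the desk under its 120 (x) x 90 (y) mm foot. Posts at x = +-45 mm, 12 mm thick, tops at 177 mm, with cheeks 27 mm apart (to 189 mm, then flaring to 201) that the grip lies between; free space between the posts. Stowed, the rod's axes are parallel to the stand's and its origin 190 mm above the stand's.
- screen: Dark wooden upright screen, fixed, 16 (x) x 300 (y) x 140 (z) mm with two low feet and a small picture on the robot's side. Origin at the desk under its middle, z up; it stands between the robot and the power box.
- powerbox: White power box, fixed, behind the screen, 46 (x) x 180 (y) x 58 (z) mm. Origin at the desk under its centre, z up. An open-ended trough 34 mm wide runs along y in its top: floor 40 mm and rims 58 mm above the desk. A low green bumper (30 x 8 x 12 mm) stands on the floor in the +y half; where exactly differs from box to box and is not measured.
- lever: Orange upright lever in the trough, 22 (x) x 8 (y) x 38 (z) mm, origin at its foot on the trough floor, top 80 mm above the desk. Slides along the box's y, friction 1.2 N, stays where left. Its y in the box's frame starts at -16 to 26 mm; towards +y it meets its stop (the green bumper) between 29 and 61 mm: feel for it. The push rises 1 to 2.5 N per mm there.
- pencil_cup: Blue cup with two pencils, 72 mm wide, 155 mm tall, loose, origin under its centre; on the other side of the screen from the stand. Leave alone.
- mug: White mug, 80 mm wide, 90 mm tall, loose, origin under its centre. Leave alone.
- books: Pile of three books, 150 x 210 x 64 mm, loose, origin under its centre. Leave alone.
- toy_car: Yellow and blue toy car, 70 x 44 x 44 mm, loose, origin under its centre. Leave alone.
- plant: Succulent in a terracotta pot, 76 mm wide, 85 mm tall, loose, origin under its centre. Leave alone.
- stapler: Grey and black stapler, 130 x 34 x 44 mm, loose, origin under its centre. Leave alone.
- notepad: White notepad lying flat, 100 x 140 x 12 mm, loose, origin under its centre. Leave alone.
Mind the look-alikes: they are no part of the job. Of the things like the powerbox, leave any that is pink or red; of the rest the larger one is meant.

How it is judged:
By the outcome, as a careful person would: the job done as asked, in the order asked, and still so for the second after the job is handed in, with the robot touching nothing.
It also fails if it takes over 72 s, if anything falls off the work surface, if the arm or the gripper's body presses on something with over 40 N, if the wrist force passes 120 N, or if a joint passes its speed limit or range.

## Robot

A 6-joint arm with a two-finger parallel gripper is mounted at the origin on the work surface. World frame = base frame: x ahead of the robot, y to its left, z up, the work surface at z = 0. Lengths are in m, angles in rad, forces in N, time in s.
With the tool pointing down it reaches from about 0.35 to 0.725 m from the base axis. Payload 6 kg.
Tool frame: the origin (TCP) lies midway between the tips of the shut fingers; the grasp point (between the pads) lies 19 mm behind it; z points along the fingers, y is the line along which they close (so a half turn about z gives the same grasp; the last joint's range is limited). The gripper opens to 85 mm and grips with 20 to 120 N. Pads are 22 mm wide; open, the fingers measure 114 mm over their backs; the gripper's body (76 mm by 85 mm) begins 54 mm behind the grasp point. The pads swing forward as they close: fully open they stand 13 mm farther back than shut.
Start: joints at [-0.898, 0.04, 0.085, 0, -1.615, -0.334], TCP at [0.199, -0.566, 0.231] pointing down, gripper open.
Joint ranges: [-2.56, 2.56], [-1.29, 2.01], [-1.08, 1.49], [-3.29, 1.98], [-2.81, -0.18], [-2.99, 2.99]. Speed limits (rad/s): [2.57, 2.57, 3.01, 3.14, 3.14, 3.14].

## Interface

Orientations are given as [roll, pitch, yaw] about the fixed x, y, z axes, in that order (R = Rz(yaw) Ry(pitch) Rx(roll)).
In Python, from bench import * gives the robot as it stands.
- The arm moves only by the shell command python3 -m creep 'ROWS' [FORCE]. ROWS is JSON, a list that holds one entry, the list of rows, each a list of 5 numbers: the shift along the tool's x, y, z in m, then the turn about the tool's z in degrees, then the closure in counts, from 0 (fully open) to 255 (shut). A call has 1 to 20 rows; each row shifts and turns the commanded pose from where the row before left it, along the tool's axes as they then stand; what a row does not reach is not made up. A row lasts 1/8 s, in which the tool goes at most 62.5 mm and 10.7 degrees, less where a joint would pass 70% of its speed; a pose out of reach is approached as far as the arm can. A call is refused whole if a number of a shift passes 0.0625 or a number of a turn 10.7, either way. A call with a gripper value outside its range is refused whole. The fingers move at their own pace and stop on an object; FORCE is the grip in N (left out, the last holds). Time passes only in rows, so rows that do not move let the fingers close. It gives the time, the measured TCP pose, the force, the opening and the grip force at its end, in the units of the state.
- sense(): the state, without advancing time (a new reading comes with each control period).
- snapshot(name): name is "scene" or "top"; returns a dict with "image" (420x560x3 uint8, blue, green, red), "fx", "fy", "cx", "cy" (pixels), "xyz" and "attitude" of the camera in the world. Camera axes: x right, y down, z forward; pixel columns grow to the right and rows downward; lengths in m; the calibration is good to about 2 mm. A picture is of the moment at which its call begins. There is no depth.
- close_job(): hands the job in; it is judged then, once.
The state is a dict: "clock": time; "qpos": joint angles; "qvel": joint speeds; "tau": joint torques, N m; "tcp_pos": TCP position; "ee_rot": TCP orientation; "ft_force": force on the tool from outside, world axes, zero at the start; "wrist_torque": the same for the moment, N m; "finger_gap": finger opening in m; "finger_force": force on a finger pad.
Only numpy, scipy, OpenCV 4.12 (cv2) and the standard library are available. Lean on these libraries where they do the work, as an engineer would, in place of code of your own. Each camera call takes 0.05 s, during which the arm holds its last target. There are 200 camera calls.

## Working session

There is one attempt and no reset: what is moved stays moved. The work goes in short steps, Python scripts to look and compute and a shell command to move; the robot and the scene stay as the last step left them, time stands still between calls to the robot, and variables do not carry over. Pictures are saved under pics/ and viewed, at most 10 in all, crops included, and the job is handed in when it is done.

```bash
mkdir -p pics; ls
python3 - <<'E'
from bench import *
import cv2
for n in("scene","top"):
    s=snapshot(n); im=s["image"]; cv2.imwrite(f"pics/{n}0.png",im)
    print(n,{k:s[k] for k in s if k!="image"})
st=sense(); print(st)
E
```

```text
pics
scene {'fx': 412.5356861341852, 'fy': 412.5356861341852, 'cx': 277.7602403721131, 'cy': 212.19011442538292, 'xyz': array([ 1.3057489 , -0.28652063,  0.97784722]), 'attitude': array([-2.39999974, -0.01910039,  1.22930709])}
top {'fx': 469.22521702186225, 'fy': 469.22521702186225, 'cx': 282.48585009810665, 'cy': 208.39162586023215, 'xyz': array([ 4.70812339e-01, -2.70297363e-04,  1.63347763e+00]), 'attitude': array([-3.06364093,  0.00480868, -1.56577752])}
{'clock': 0.1, 'qpos': array([-8.98286234e-01,  4.07556943e-02,  8.39243446e-02, -4.19573001e-04,
       -1.61549613e+00, -3.33701639e-01]), 'qvel': array([ 0.0006789 , -0.00087239,  0.00128296,  0.000694  , -0.00159498,
       -0.0003929 ]), 'tau': array([-5.96055601e-03, -3.69350266e+01,  3.48279834e+01,  6.95183828e+00,
       -4.55672081e-03,  1.20314971e-05]), 'tcp_pos': array([ 0.19939659, -0.56558929,  0.23038179]), 'ee_rot': array([ 3.14000867e+00, -1.05458814e-04, -2.80276569e+00]), 'ft_force': array([-0.447579  , -0.49668737,  0.31707977]), 'wrist_torque': array([-0.05426212,  0.02027678, -0.02977008]), 'finger_force': 0.0, 'finger_gap': 0.08576480196948999}
```

View pics/scene0.png

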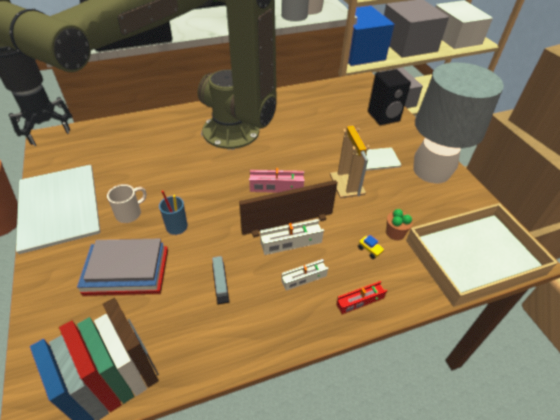

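View pics/top0.png

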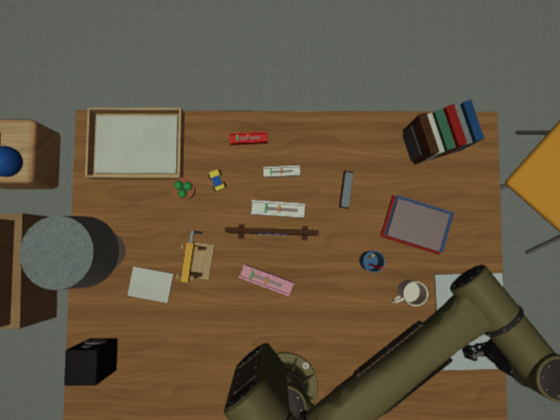

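The scene view shows the robot's far side with the larger white box behind the screen at about (292,236). The stand and mustard rod are at (352,165), and pink, red and small white look-alikes stand around them. In the top view the box is at (278,209), the screen at (272,232), and the rod grip runs from (187,282) to (188,243) with the bend near (195,235).

```bash
cat > h.py <<'E'
from bench import *
import cv2, numpy as np
from scipy.spatial.transform import Rotation as R
def ray(s,u,v):
    d=np.array([(u-s["cx"])/s["fx"],(v-s["cy"])/s["fy"],1.]); return R.from_euler('xyz',s["attitude"]).apply(d)
def onz(s,u,v,z):
    d=ray(s,u,v); return s["xyz"]+d*(z-s["xyz"][2])/d[2]
def proj(s,p):
    c=R.from_euler('xyz',s["attitude"]).inv().apply(np.array(p)-s["xyz"]); return s["cx"]+s["fx"]*c[0]/c[2], s["cy"]+s["fy"]*c[1]/c[2]
def mask(s,lo,hi,box):
    h=cv2.cvtColor(s["image"],cv2.COLOR_BGR2HSV); m=cv2.inRange(h,lo,hi); z=np.zeros_like(m); x0,y0,x1,y1=box
    z[y0:y1,x0:x1]=m[y0:y1,x0:x1]; return z
def rect(m):
    cs,_=cv2.findContours(m,cv2.RETR_EXTERNAL,cv2.CHAIN_APPROX_NONE); c=max(cs,key=cv2.contourArea); return cv2.minAreaRect(c),len(cs)
E
python3 - <<'E'
from h import *
t=snapshot("top"); s=snapshot("scene")
a=cv2.resize(t["image"][190:300,170:330],None,fx=5,fy=5,interpolation=cv2.INTER_CUBIC); cv2.imwrite("pics/tc.png",a)
b=cv2.resize(s["image"][115:265,230:380],None,fx=4,fy=4,interpolation=cv2.INTER_CUBIC); cv2.imwrite("pics/sc.png",b)
m=mask(t,(18,150,100),(28,255,255),(170,190,215,300)); r=rect(m); print("grip top",r)
bp=cv2.boxPoints(r[0]); print([onz(t,*p,.203)[:2].round(4) for p in bp], onz(t,*r[0][0],.203))
m=mask(t,(0,0,150),(179,70,255),(245,195,312,225)); r=rect(m); print("box",r)
print([onz(t,*p,.058)[:2].round(4) for p in cv2.boxPoints(r[0])], onz(t,*r[0][0],.058))
m=mask(t,(5,100,60),(25,255,80),(220,220,325,245))
g=cv2.cvtColor(t["image"],cv2.COLOR_BGR2HSV)
print(g[209,262:300].tolist()); print(g[215:245:2,272].tolist())
E
```

```text
grip top (((186.35569763183594, 262.3489990234375), (7.840353012084961, 40.44742965698242), 8.426968574523926), 1)
[array([0.3585, 0.3175]), array([0.4792, 0.3021]), array([0.4759, 0.2784]), array([0.3551, 0.2939])] [0.41697308 0.2979721  0.203     ]
box (((277.57867431640625, 208.3462677001953), (52.53711700439453, 13.44605541229248), 3.900493860244751), 1)
[array([0.5769, 0.1141]), array([0.6223, 0.1115]), array([ 0.611 , -0.0653]), array([ 0.5657, -0.0623])] [0.59391123 0.02445178 0.058     ]
[[38, 21, 181], [36, 22, 176], [47, 33, 154], [62, 102, 138], [63, 122, 134], [43, 43, 113], [14, 34, 129], [15, 32, 126], [16, 35, 125], [15, 37, 125], [12, 36, 119], [13, 38, 120], [13, 38, 122], [12, 37, 118], [11, 32, 111], [10, 76, 127], [13, 165, 168], [13, 190, 166], [9, 121, 120], [10, 35, 109], [11, 38, 115], [10, 40, 115], [10, 40, 114], [10, 40, 114], [9, 38, 113], [10, 40, 114], [10, 40, 116], [11, 37, 117], [10, 39, 118], [11, 37, 117], [12, 36, 119], [12, 36, 121], [12, 36, 122], [15, 33, 124], [15, 33, 124], [24, 27, 141], [38, 23, 174], [39, 23, 181]]
[[20, 52, 127], [16, 147, 113], [16, 148, 110], [16, 146, 117], [16, 147, 113], [16, 145, 120], [16, 148, 110], [13, 151, 66], [13, 150, 63], [175, 63, 53], [14, 128, 112], [15, 148, 107], [15, 145, 107], [16, 147, 109], [16, 143, 112]]
```

View pics/tc.png

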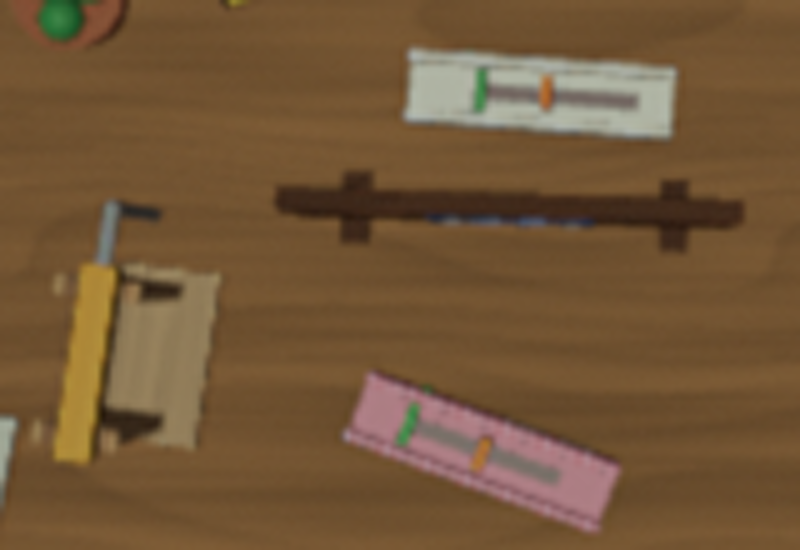

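View pics/sc.png

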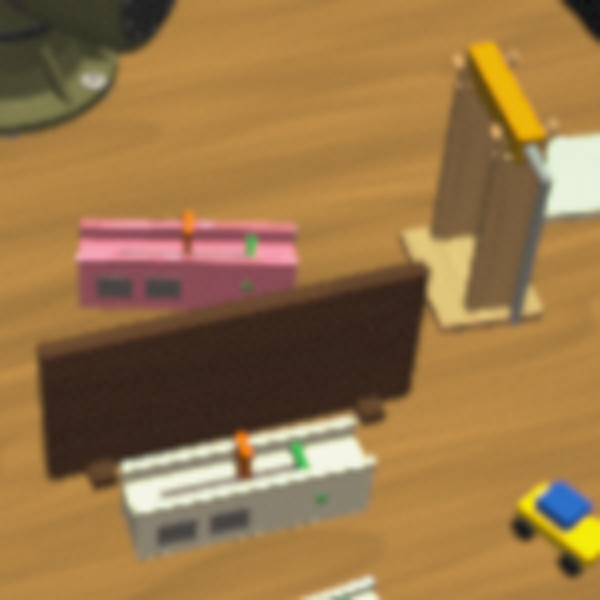

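The crops show the lever at about top pixel (279.4,208.4), the green bumper at (266.2,208) to its left (+y), and the rod bend at (192,231.4). I'll refine these and start the first move: lift and turn in place.

```bash
python3 - <<'E'
from h import *
t=snapshot("top"); s=snapshot("scene")
def cen(m):
    n,_,st,c=cv2.connectedComponentsWithStats(m); i=1+np.argmax(st[1:,4]); return c[i],st[i]
for n,c,z in(("top",t,.08),("scene",s,.08)):
    b=(255,195,312,222) if n=="top" else (255,215,330,255)
    m=mask(c,(5,110,100),(20,255,255),b); p,st=cen(m); print(n,"lever",p,st,onz(c,*p,.08 if n=="top" else .07).round(4), "toprow z.08",onz(c,p[0],st[1]+1,.08).round(4))
    m=mask(c,(45,80,60),(80,255,255),b); p,st=cen(m); print(n,"bumper",p,st,onz(c,*p,.052).round(4))
m=mask(s,(18,170,120),(28,255,255),(335,115,380,165)); r=rect(m); p,st=cen(m); print("grip scene",r[0],p,onz(s,*p,.200).round(4), "pred",proj(s,(.417,.298,.203)))
print("bend",onz(t,192,231.4,.19).round(4))
# screen top: dark mask in top view
m=mask(t,(0,0,0),(179,255,80),(220,222,325,242)); r=rect(m); print("screen",r[0],[onz(t,*q,.14)[:2].round(3) for q in cv2.boxPoints(r[0])])
E
python3 -m creep '[[[0,0,-0.01,-10.2,0],[0,0,-0.01,-10.2,0],[0,0,-0.01,-10.2,0],[0,0,-0.01,-10.2,0],[0,0,-0.01,-10.2,0],[0,0,-0.01,-10.2,0],[0,0,-0.01,-10.2,0],[0,0,-0.01,-10.2,0],[0,0,-0.01,-10.2,0],[0,0,-0.01,-10.2,0],[0,0,-0.01,-10.2,0],[0,0,-0.01,-10.2,0],[0,0,-0.01,-10.2,0],[0,0,0,-10.2,0],[0,0,0,-10.2,0],[0,0,0,0,0]]]' 60
```

```text
top lever [286.5323646  207.44649934] [255 195  57  27 757] [ 0.5953 -0.0056  0.08  ] toprow z.08 [ 0.6335 -0.0054  0.08  ]
top bumper [265.61538462 208.07692308] [265 204   2   8  13] [0.5951 0.065  0.052 ]
scene lever [313.60091047 242.76783005] [268 215  62  40 659] [0.6692 0.0647 0.07  ] toprow z.08 [0.5842 0.0998 0.08  ]
scene bumper [304.31578947 228.10526316] [303 225   4   7  19] [0.5972 0.0671 0.052 ]
grip scene ((356.28790283203125, 137.3416748046875), (30.579936981201172, 8.236430168151855), 61.189208984375) [356.22317597 137.48497854] [0.4219 0.3003 0.2   ] pred (np.float64(354.99975944308096), np.float64(135.9166328928133))
bend [0.5112 0.2853 0.19  ]
screen ((270.992431640625, 231.97607421875), (92.06776428222656, 13.061846733093262), 0.9093804955482483) [array([0.493, 0.19 ]), array([0.534, 0.19 ]), array([ 0.531, -0.103]), array([ 0.49 , -0.102])]
clock: 2.3
tcp_pos: [0.1994, -0.5659, 0.3612]
ee_rot: [-3.141, 0.0, -0.134]
ft_force: [-0.7, -0.4, 0.0]
finger_gap: 0.0855
finger_force: 0.0
```

```bash
python3 -m creep '[[[0.0222,-0.044,0,0,0],[0.0222,-0.044,0,0,0],[0.0222,-0.044,0,0,0],[0.0222,-0.044,0,0,0],[0.0222,-0.044,0,0,0],[0.0222,-0.044,0,0,0],[0.0222,-0.044,0,0,0],[0.0222,-0.044,0,0,0],[0.0222,-0.044,0,0,0],[-0.0075,-0.0446,0,0,0],[-0.0075,-0.0446,0,0,0],[-0.0075,-0.0446,0,0,0],[-0.0075,-0.0446,0,0,0],[-0.0075,-0.0446,0,0,0],[-0.0075,-0.0446,0,0,0],[-0.0075,-0.0446,0,0,0],[-0.0075,-0.0446,0,0,0],[-0.0075,-0.0446,0,0,0],[-0.0075,-0.0446,0,0,0],[-0.0075,-0.0446,0,0,0]]]' 60
python3 -m creep '[[[0,0,0.02,0,0],[0,0,0.02,0,0],[0,0,0.02,0,0],[0,0,0.02,0,0],[0,0,0,0,0]]]' 60
python3 - <<'E'
from h import *
s=snapshot("scene"); print(sense()["tcp_pos"],proj(s,sense()["tcp_pos"]))
cv2.imwrite("pics/s2.png",cv2.resize(s["image"][60:180,290:420],None,fx=4.5,fy=4.5,interpolation=cv2.INTER_CUBIC))
E
```

```text
clock: 4.8
tcp_pos: [0.4325, 0.2989, 0.3615]
ee_rot: [-3.141, -0.0, -0.137]
ft_force: [0.5, 0.8, 0.3]
finger_gap: 0.0854
finger_force: 0.0
clock: 5.42
tcp_pos: [0.4323, 0.2971, 0.2798]
ee_rot: [3.139, 0.002, -0.136]
ft_force: [-0.2, -0.8, -0.4]
finger_gap: 0.0853
finger_force: 0.0
[0.4327199  0.29721401 0.28131151] (np.float64(361.41054354054575), np.float64(117.33899383958077))
```

View pics/s2.png

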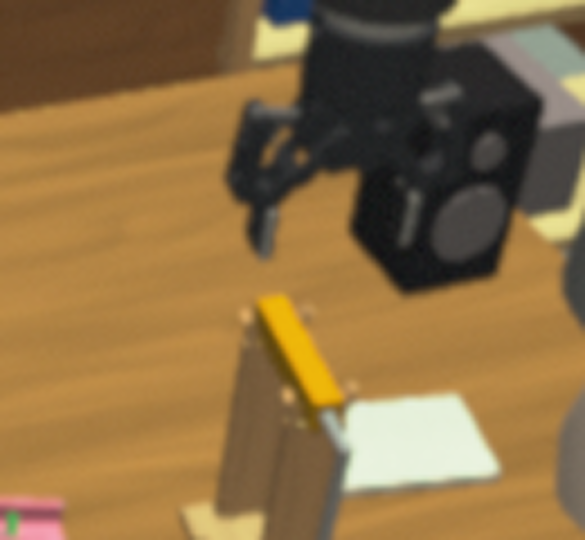

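The fingers hang open at crop (262,245) and (407,235), straddling the mustard grip (crop 258–340, 297–410). The midpoint is over the grip, so I descend and close softly first.

```bash
python3 -m creep '[[[0,0,0.02,0,0],[0,0,0.02,0,0],[0,0,0.02,0,0],[0,0,0.02,0,0],[0,0,0.015,0,0],[0,0,0.014,0,0],[0,0,0,0,0],[0,0,0,0,0]]]' 20
python3 -m creep '[[[0,0,0,0,150],[0,0,0,0,150],[0,0,0,0,150],[0,0,0,0,170],[0,0,0,0,180],[0,0,0,0,190],[0,0,0,0,200],[0,0,0,0,210],[0,0,0,0,255],[0,0,0,0,255],[0,0,0,0,255]]]' 20
```

```text
clock: 6.48
tcp_pos: [0.4331, 0.2976, 0.1731]
ee_rot: [-3.141, -0.001, -0.132]
ft_force: [0.5, 0.3, 1.1]
finger_gap: 0.0852
finger_force: 0.0
clock: 7.85
tcp_pos: [0.4328, 0.2975, 0.1724]
ee_rot: [-3.142, 0.0, -0.132]
ft_force: [-1.2, -0.2, 0.7]
finger_gap: 0.0216
finger_force: 20.7
```

```bash
python3 -m creep '[[[0,0,0,0,255],[0,0,0,0,255],[0,0,-0.005,0,255],[0,0,-0.01,0,255],[0,0,-0.02,0,255],[0,0,-0.025,0,255],[0,0,-0.025,0,255],[0,0,-0.025,0,255],[0,0,-0.025,0,255],[0,0,-0.02,0,255],[0,0,-0.005,-3.9,255],[0,0,0,0,255]]]' 80
python3 -m creep '[[[0.005,0.015,0,0,255],[0.0098,0.0293,0,0,255],[0.0098,0.0293,0,0,255],[0.0098,0.0293,0,0,255],[0.0098,0.0293,0,0,255],[0.0098,0.0293,0,0,255],[0.0098,0.0293,0,0,255],[0.0098,0.0293,0,0,255],[0.0098,0.0293,0,0,255],[0.0098,0.0293,0,0,255],[0.0045,0.0143,0,0,255],[0,0,0,0,255],[0,0,0,0,255]]]' 80
python3 - <<'E'
from h import *
s=snapshot("scene"); st=sense(); p=st["tcp_pos"]; print(p,st["ee_rot"])
M=R.from_euler('xyz',st["ee_rot"])
tip=p+M.apply([.080,0,.1324]); print("tip",tip,"px",proj(s,tip)); print("lever top pred px",proj(s,(.5936,.0185,.08)))
cv2.imwrite("pics/s3.png",cv2.resize(s["image"][125:275,220:380],None,fx=5,fy=4,interpolation=cv2.INTER_CUBIC))
E
```

```text
clock: 9.35
tcp_pos: [0.4329, 0.2975, 0.334]
ee_rot: [-3.14, -0.001, -0.065]
ft_force: [0.1, -0.0, -1.6]
finger_gap: 0.0208
finger_force: 78.2
clock: 10.98
tcp_pos: [0.5113, -0.0009, 0.3322]
ee_rot: [-3.141, 0.0, -0.064]
ft_force: [0.2, 0.1, -1.2]
finger_gap: 0.0206
finger_force: 78.3
[ 0.51128464 -0.00065344  0.33227088] [-3.14135924e+00  1.10118872e-04 -6.37767900e-02]
tip [ 0.59110941 -0.00572036  0.19986208] px (np.float64(281.6867339890333), np.float64(197.0248675237408))
lever top pred px (np.float64(288.81748054029714), np.float64(225.01944805796288))
```

View pics/s3.png

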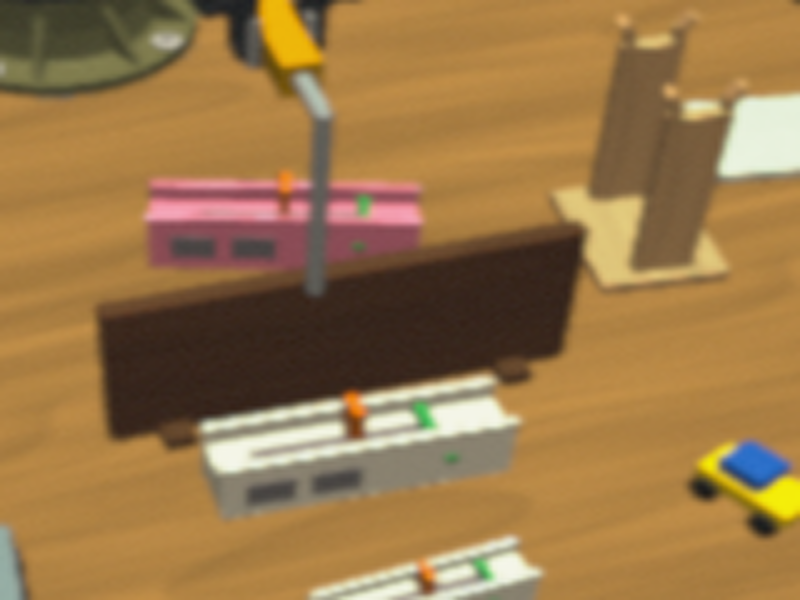

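The rod hangs straight with its tip at crop (316,295), within 1.5 px of the prediction. The lever top is at crop (354,397), to the tip's +y side, so it is clear to descend.

```bash
python3 -m creep '[[[0,0,0.01,0,255],[0,0,0.02,0,255],[0,0,0.025,0,255],[0,0,0.025,0,255],[0,0,0.025,0,255],[0,0,0.018,0,255],[0,0,0.01,0,255],[0,0,0.003,0,255],[0,0,0,0,255],[0,0,0,0,255]]]' 80
cat > ft.py <<'E'
from h import *
import sys
f=[]
for i in range(int(sys.argv[1])):
    s=snapshot("scene"); st=sense(); f.append(np.r_[st["ft_force"],st["wrist_torque"]])
f=np.array(f); print("mean",f.mean(0).round(3),"std",f.std(0).round(3)); p=st["tcp_pos"]; print(p.round(4),st["ee_rot"].round(3),st["clock"])
y=np.array([-np.sin(-.0635),np.cos(-.0635)]); print("along box y",(f[:,:2]@y).mean().round(2))
E
python3 ft.py 10
python3 - <<'E'
from h import *
s=snapshot("scene")
cv2.imwrite("pics/s4.png",cv2.resize(s["image"][145:265,240:350],None,fx=5,fy=5,interpolation=cv2.INTER_CUBIC))
E
```

```text
clock: 12.28
tcp_pos: [0.5118, -0.0012, 0.1972]
ee_rot: [-3.141, -0.001, -0.064]
ft_force: [-0.0, -0.6, -0.8]
finger_gap: 0.0212
finger_force: 78.3
mean [ 0.076  0.011 -1.291  0.004  0.015  0.008] std [0.545 0.369 0.451 0.023 0.039 0.04 ]
[ 0.5114 -0.0012  0.1963] [-3.142  0.    -0.064] 12.775
along box y 0.02
```

View pics/s4.png

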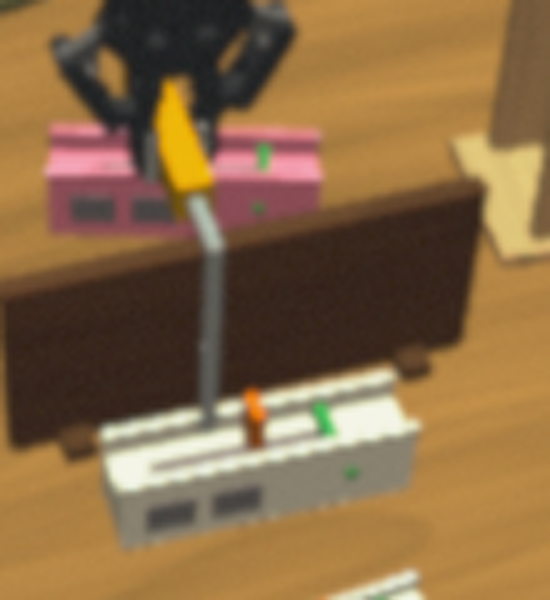

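Tip at crop (210,418), lever top at (254,395) with its foot near (256,440), bumper at (322,418). I'll check the lateral alignment numerically.

Run:
```python
from h import *
s=snapshot("scene"); im=s["image"]
print("tip end",onz(s,240+210/5,145+420/5,.062).round(4))
print("tip pred px",proj(s,(.591,-.0057,.064)), "seen",(282,229))
print("lever top",onz(s,240+254/5,145+395/5,.080).round(4),"bumper top",onz(s,240+322/5,145+412/5,.052).round(4))
h=cv2.cvtColor(im,cv2.COLOR_BGR2HSV)
m=cv2.inRange(h,(5,200,140),(14,255,255)); m[:215]=0;m[245:]=0;m[:,:280]=0;m[:,305:]=0
ys,xs=np.nonzero(m);print("orange bright px",xs.min(),xs.max(),ys.min(),ys.max(),xs.mean(),ys.mean())
# bar axis near tip
for r in range(200,231,5): print(r,h[r,276:288,1].tolist())
```

```text
tip end [5.873e-01 5.000e-04 6.200e-02]
tip pred px (np.float64(280.4530012539409), np.float64(230.0119274928854)) seen (282, 229)
lever top [0.5918 0.0253 0.08  ] bumper top [0.5948 0.0683 0.052 ]
orange bright px 289 291 223 229 290.0 226.0
200 [134, 132, 130, 115, 59, 30, 19, 23, 48, 89, 116, 132]
205 [130, 139, 130, 101, 55, 27, 20, 20, 50, 95, 120, 130]
210 [137, 123, 120, 89, 42, 23, 19, 24, 58, 106, 139, 130]
215 [120, 116, 125, 68, 27, 19, 22, 31, 70, 111, 142, 125]
220 [127, 130, 121, 77, 31, 17, 23, 40, 80, 127, 118, 123]
225 [117, 116, 98, 70, 34, 22, 33, 54, 61, 53, 42, 50]
230 [41, 46, 46, 41, 34, 25, 32, 40, 41, 41, 41, 45]
```

```bash
python3 -m creep '[[[0.003,-0.0015,0,0,255],[0,-0.0025,0,0,255],[0,-0.0025,0,0,255],[0,-0.0025,0,0,255],[0,-0.0025,0,0,255],[0,-0.0025,0,0,255],[0,-0.0025,0,0,255],[0,-0.0025,0,0,255],[0,-0.0025,0,0,255],[0,-0.0025,0,0,255],[0,-0.0025,0,0,255],[0,-0.0025,0,0,255],[0,-0.0025,0,0,255],[0,-0.0025,0,0,255],[0,-0.001,0,0,255],[0,0,0,0,255]]]' 80
python3 ft.py 8
python3 - <<'E'
from h import *
s=snapshot("scene")
cv2.imwrite("pics/s5.png",cv2.resize(s["image"][175:255,260:340],None,fx=6,fy=6,interpolation=cv2.INTER_CUBIC))
E
```

```text
clock: 14.88
tcp_pos: [0.5167, 0.0337, 0.1963]
ee_rot: [-3.141, 0.0, -0.064]
ft_force: [0.0, -1.2, -0.6]
finger_gap: 0.0209
finger_force: 78.2
mean [ 0.019 -0.043 -1.148 -0.199  0.078 -0.034] std [0.391 0.409 0.404 0.046 0.032 0.035]
[0.5167 0.0336 0.1963] [-3.141  0.    -0.064] 15.275
along box y -0.04
```

View pics/s5.png

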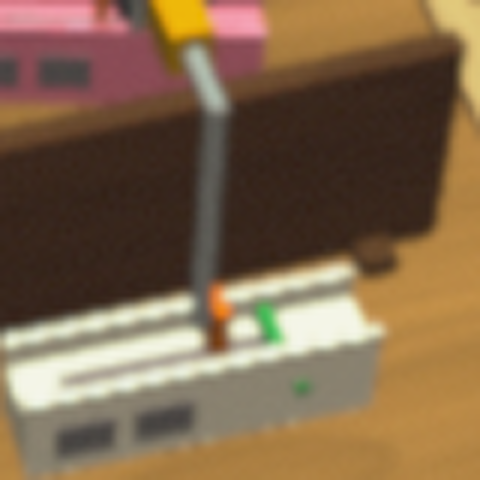

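The bar is against the lever at crop (216,300), and the bumper at crop (268,322) is about 18 mm farther on. I'll advance most of that, then feel for the stop.

```bash
python3 -m creep '[[[0,-0.002,0,0,255],[0,-0.002,0,0,255],[0,-0.002,0,0,255],[0,-0.002,0,0,255],[0,-0.002,0,0,255],[0,-0.002,0,0,255]]]' 80
python3 ft.py 3
for i in 1; do python3 -m creep '[[[0,-0.001,0,0,255],[0,-0.001,0,0,255]]]' 80 >/dev/null; python3 ft.py 4; python3 -m creep '[[[0,-0.001,0,0,255],[0,-0.001,0,0,255]]]' 80 >/dev/null; python3 ft.py 4; done
```

```text
clock: 16.08
tcp_pos: [0.5174, 0.0457, 0.1963]
ee_rot: [-3.142, 0.0, -0.064]
ft_force: [-0.2, -2.1, -0.7]
finger_gap: 0.0207
finger_force: 78.2
mean [-0.267 -0.805 -1.114 -0.368  0.085 -0.062] std [0.437 0.658 0.214 0.07  0.014 0.036]
[0.5175 0.0457 0.1963] [-3.141  0.    -0.064] 16.225
along box y -0.82
mean [-0.117 -1.126 -1.134 -0.472  0.067 -0.088] std [0.166 0.635 0.453 0.017 0.014 0.02 ]
[0.5176 0.0475 0.1963] [-3.141  0.    -0.064] 16.675
along box y -1.13
mean [-0.449 -0.822 -0.994 -0.492  0.078 -0.069] std [0.467 0.257 0.187 0.035 0.028 0.02 ]
[0.5177 0.0496 0.1963] [-3.141  0.    -0.064] 17.125
along box y -0.85
```

```bash
python3 -m creep '[[[0,-0.001,0,0,255],[0,-0.001,0,0,255]]]' 80 >/dev/null; python3 ft.py 3; python3 -m creep '[[[0,-0.001,0,0,255],[0,0,0,0,255]]]' 80 >/dev/null; python3 ft.py 3;python3 -m creep '[[[0,-0.001,0,0,255],[0,0,0,0,255]]]' 80 >/dev/null; python3 ft.py 3
```

```text
mean [-0.254 -1.444 -1.257 -0.469  0.078 -0.108] std [0.119 0.083 0.37  0.059 0.003 0.029]
[0.5178 0.0516 0.1963] [-3.141  0.    -0.064] 17.525
along box y -1.46
mean [-0.372 -1.385 -0.92  -0.412  0.096 -0.096] std [0.245 0.659 0.041 0.025 0.022 0.032]
[0.5179 0.0526 0.1963] [-3.141 -0.    -0.064] 17.925
along box y -1.41
mean [-0.067 -0.795 -1.019 -0.489  0.085 -0.077] std [0.262 0.64  0.408 0.032 0.023 0.04 ]
[0.518  0.0535 0.1963] [-3.141  0.    -0.064] 18.325
along box y -0.8
```

```bash
python3 -m creep '[[[0,-0.001,0,0,255],[0,0,0,0,255]]]' 80 >/dev/null; python3 ft.py 2; python3 -m creep '[[[0,-0.001,0,0,255],[0,0,0,0,255]]]' 80 >/dev/null; python3 ft.py 2;python3 -m creep '[[[0,-0.001,0,0,255],[0,0,0,0,255]]]' 80 >/dev/null; python3 ft.py 2
```

```text
mean [-0.14  -1.637 -1.35  -0.48   0.1   -0.058] std [0.153 0.102 0.273 0.002 0.017 0.001]
[0.518  0.0545 0.1963] [-3.141 -0.    -0.064] 18.675
along box y -1.64
mean [ 0.035 -1.929 -0.997 -0.88   0.092 -0.114] std [0.485 0.115 0.072 0.023 0.013 0.017]
[0.518  0.0553 0.1963] [ 3.141  0.    -0.064] 19.025
along box y -1.92
mean [-0.504 -4.346 -0.225 -1.896  0.142 -0.328] std [0.051 0.388 0.083 0.054 0.037 0.016]
[0.5181 0.0561 0.1963] [ 3.141  0.    -0.065] 19.375
along box y -4.37
```

The stop is found at about 4.5 N. Holding here.

```bash
python3 -m creep '[[[0,0,0,0,255],[0,0,0,0,255],[0,0,0,0,255],[0,0,0,0,255]]]' 80 >/dev/null; python3 ft.py 6; python3 -m creep '[[[0,0,0,0,255],[0,0,0,0,255],[0,0,0,0,255],[0,0,0,0,255],[0,0,0,0,255],[0,0,0,0,255],[0,0,0,0,255],[0,0,0,0,255]]]' 80 >/dev/null; python3 ft.py 6
```

```text
mean [-0.571 -4.818 -0.439 -2.374  0.245 -0.408] std [0.119 0.26  0.422 0.026 0.026 0.03 ]
[0.5181 0.0563 0.1963] [ 3.141  0.    -0.065] 20.175
along box y -4.84
mean [-0.602 -5.153 -0.681 -2.366  0.238 -0.437] std [0.393 0.636 0.494 0.02  0.027 0.023]
[0.5181 0.0563 0.1963] [ 3.141  0.    -0.065] 21.475
along box y -5.18
```

```bash
python3 -m creep '[[[0,0,0,0,255],[0,0,0,0,255],[0,0,0,0,255],[0,0,0,0,255],[0,0,0,0,255],[0,0,0,0,255],[0,0,0,0,255],[0,0,0,0,255]]]' 80; python3 ft.py 3
python3 - <<'E'
from h import *
s=snapshot("scene"); a=cv2.imread("pics/scene0.png")
print(a[237:243,307:314,1].tolist()); print(s["image"][237:243,307:314,1].tolist()); print(s["image"][238:242,309:312].tolist())
print(a[238:242,309:312].tolist())
E
```

```text
clock: 22.48
tcp_pos: [0.5181, 0.0563, 0.1963]
ee_rot: [3.141, 0.0, -0.065]
ft_force: [-0.0, -5.3, -1.1]
finger_gap: 0.0207
finger_force: 78.4
mean [-1.134 -5.65  -0.641 -2.414  0.24  -0.396] std [0.104 0.566 0.345 0.021 0.016 0.042]
[0.5181 0.0563 0.1963] [ 3.141  0.    -0.065] 22.625
along box y -5.71
[[129, 129, 131, 133, 130, 129, 129], [127, 129, 135, 136, 130, 128, 130], [128, 127, 130, 130, 126, 127, 129], [129, 128, 120, 119, 121, 126, 129], [128, 128, 124, 124, 127, 128, 130], [129, 128, 128, 130, 129, 130, 128]]
[[129, 130, 131, 133, 131, 128, 128], [128, 128, 135, 134, 131, 129, 129], [128, 128, 132, 130, 125, 127, 128], [130, 127, 121, 117, 122, 127, 128], [130, 129, 124, 124, 127, 128, 130], [129, 130, 128, 129, 129, 129, 130]]
[[[101, 135, 119], [95, 134, 109], [101, 131, 119]], [[88, 132, 98], [80, 130, 86], [90, 125, 102]], [[90, 121, 106], [85, 117, 99], [96, 122, 114]], [[104, 124, 126], [103, 124, 125], [108, 127, 132]]]
[[[101, 135, 118], [95, 136, 110], [99, 130, 118]], [[85, 130, 97], [81, 130, 86], [91, 126, 105]], [[91, 120, 107], [85, 119, 99], [95, 121, 113]], [[104, 124, 126], [103, 124, 126], [108, 127, 132]]]
```

```bash
python3 -m creep '[[[0,0.0002,0,0,255],[0,0,0,0,255],[0,0,0,0,255],[0,0,0,0,255]]]' 80 >/dev/null; python3 ft.py 12
```

```text
mean [-0.649 -5.234 -0.622 -2.334  0.305 -0.401] std [0.587 0.343 0.607 0.03  0.028 0.03 ]
[0.5181 0.0562 0.1963] [ 3.141  0.    -0.064] 23.775
along box y -5.27
```

```bash
python3 -m creep '[[[0,0.0004,0,0,255],[0,0,0,0,255],[0,0,0,0,255],[0,0,0,0,255]]]' 80 >/dev/null; python3 ft.py 10
```

```text
mean [-1.065 -3.96  -0.417 -1.872  0.332 -0.336] std [0.445 0.173 0.489 0.042 0.023 0.021]
[0.5181 0.0559 0.1963] [-3.141  0.    -0.064] 24.775
along box y -4.02
```

```bash
python3 -m creep '[[[0,0,0,0,255],[0,0,0,0,255],[0,0,0,0,255],[0,0,0,0,255],[0,0,0,0,255],[0,0,0,0,255],[0,0,0,0,255],[0,0,0,0,255],[0,0,0,0,255],[0,0,0,0,255],[0,0,0,0,255],[0,0,0,0,255],[0,0,0,0,255],[0,0,0,0,255],[0,0,0,0,255],[0,0,0,0,255],[0,0,0,0,255],[0,0,0,0,255]]]' 80
python3 ft.py 5
python3 -m creep '[[[0,0.001,0,0,255],[0,0.003,0,0,255],[0,0.005,0,0,255],[0,0.006,0,0,255],[0,0.005,0,0,255],[0,0,-0.005,0,255],[0,0,-0.015,0,255],[0,0,-0.025,0,255],[0,0,-0.025,0,255],[0,0,-0.025,0,255],[0,0,-0.02,0,255],[0,0,-0.015,0,255],[0,0,-0.007,0,255],[0,0,0,0,255],[0,0,0,0,255]]]' 80
python3 - <<'E'
from h import *
s=snapshot("scene"); st=sense(); p=st["tcp_pos"]; M=R.from_euler('xyz',st["ee_rot"])
print(p,st["ee_rot"],"force",st["ft_force"],st["wrist_torque"])
for q in ((.08,0,.1324),(.08,0,-.0176)): print(proj(s,p+M.apply(q)))
cv2.imwrite("pics/s6.png",cv2.resize(s["image"][125:255,220:380],None,fx=5,fy=4.6,interpolation=cv2.INTER_CUBIC))
E
```

```text
clock: 27.02
tcp_pos: [0.5181, 0.0559, 0.1963]
ee_rot: [-3.142, 0.0, -0.064]
ft_force: [-0.4, -4.0, -0.5]
finger_gap: 0.0208
finger_force: 78.5
mean [-1.204 -3.433 -0.653 -1.739  0.301 -0.312] std [0.376 0.774 0.513 0.029 0.026 0.03 ]
[0.5181 0.0559 0.1963] [-3.141  0.    -0.064] 27.275
along box y -3.5
clock: 29.15
tcp_pos: [0.5167, 0.036, 0.3324]
ee_rot: [3.141, 0.001, -0.064]
ft_force: [0.3, -0.4, -1.8]
finger_gap: 0.0211
finger_force: 78.5
[0.51664861 0.03594349 0.33240493] [ 3.14116574e+00  1.43484177e-03 -6.42837303e-02] force [ 0.41796241 -0.00809143 -0.58760353] [-0.03456756  0.03650459 -0.02391686]
(np.float64(295.23498802275554), np.float64(195.23517679423827))
(np.float64(298.4429138980599), np.float64(151.05248149330228))
```

View pics/s6.png

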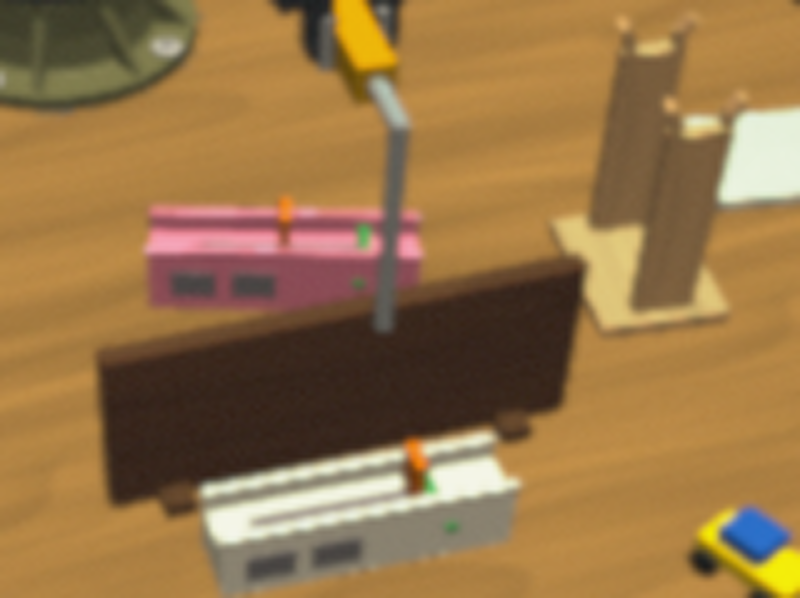

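The lever sits against the bumper at crop (416,470). The rod tip is at crop (383,329), with the same 1.5 px offset as before the push, so it has not turned in the grip. Returning to the stand.

```bash
python3 -m creep '[[[-0.006,-0.0153,0,0,255],[-0.0105,-0.0267,0,0,255],[-0.0105,-0.0267,0,0,255],[-0.0105,-0.0267,0,0,255],[-0.0105,-0.0267,0,0,255],[-0.0105,-0.0267,0,0,255],[-0.0105,-0.0267,0,0,255],[-0.0105,-0.0267,0,0,255],[-0.0105,-0.0267,0,0,255],[-0.0105,-0.0267,0,0,255],[0,0,0,3.9,255],[0,0,0.01,0,255],[0,0,0.02,0,255],[0,0,0.025,0,255],[0,0,0.025,0,255],[0,0,0.02,0,255],[0,0,0.015,0,255],[0,0,0.01,0,255],[0,0,0,0,255],[0,0,0,0,255]]]' 80
python3 -c "
from bench import *; s=sense(); print(s['tcp_pos'],s['ee_rot'])"
```

```text
clock: 31.7
tcp_pos: [0.4333, 0.2976, 0.2092]
ee_rot: [-3.141, -0.001, -0.132]
ft_force: [0.5, -0.4, -0.6]
finger_gap: 0.021
finger_force: 78.6
[0.43325076 0.29763063 0.20917982] [-3.14063112e+00 -8.53976065e-04 -1.32313158e-01]
```

```bash
python3 -m creep '[[[-0.0005,0,0.005,0,255],[0,0,0.006,0,255],[0,0,0.006,0,255],[0,0,0.006,0,255],[0,0,0.006,0,255],[0,0,0.004,0,255],[0,0,0.002,0,255],[0,0,0.001,0,255],[0,0,0,0,255],[0,0,0,0,255]]]' 80; python3 ft.py 5
```

```text
clock: 32.95
tcp_pos: [0.4325, 0.2976, 0.1726]
ee_rot: [-3.141, -0.0, -0.132]
ft_force: [-0.1, 0.1, -0.8]
finger_gap: 0.0208
finger_force: 78.8
mean [0.05  0.276 0.343 0.007 0.116 0.022] std [0.267 0.36  0.19  0.028 0.017 0.039]
[0.4325 0.2976 0.1725] [-3.141 -0.    -0.132] 33.2
along box y 0.28
```

The load has transferred to the stand. Release and rise.

```bash
python3 -m creep '[[[0,0,0,0,200],[0,0,0,0,180],[0,0,0,0,150],[0,0,0,0,80],[0,0,0,0,0],[0,0,0,0,0],[0,0,0,0,0],[0,0,0,0,0],[0,0,-0.005,0,0],[0,0,-0.015,0,0],[0,0,-0.025,0,0],[0,0,-0.025,0,0],[0,0,-0.025,0,0],[0,0,-0.025,0,0],[0,0,-0.025,0,0],[0,0,-0.015,0,0],[0,0,-0.005,0,0],[0,0,0,0,0],[0,0,0,0,0]]]' 20
python3 - <<'E'
from h import *
s=snapshot("scene"); a=cv2.imread("pics/scene0.png")
for im in(a,s["image"]):
    d=dict(s,image=im); m=mask(d,(18,170,120),(28,255,255),(335,115,380,165)); print(rect(m)[0])
d=cv2.absdiff(a,s["image"]).max(2); b=np.zeros_like(d); b[150:,:]=d[150:,:]; ys,xs=np.nonzero(b>40); print("changed px",len(xs),xs.min() if len(xs) else 0,xs.max() if len(xs) else 0,ys.min() if len(ys) else 0,ys.max() if len(ys) else 0)
cv2.imwrite("pics/s7.png",cv2.resize(s["image"][100:260,230:390],None,fx=3.7,fy=3.7,interpolation=cv2.INTER_CUBIC))
E
```

```text
clock: 35.58
tcp_pos: [0.4323, 0.2975, 0.3363]
ee_rot: [3.14, 0.001, -0.132]
ft_force: [-0.7, 0.2, 0.3]
finger_gap: 0.0852
finger_force: 0.0
((356.0, 137.50001525878906), (30.4105224609375, 9.391485214233398), 63.43495178222656)
((356.1000061035156, 137.70001220703125), (29.96331024169922, 9.391485214233398), 63.43495178222656)
changed px 116 288 305 220 234
```

View pics/s7.png

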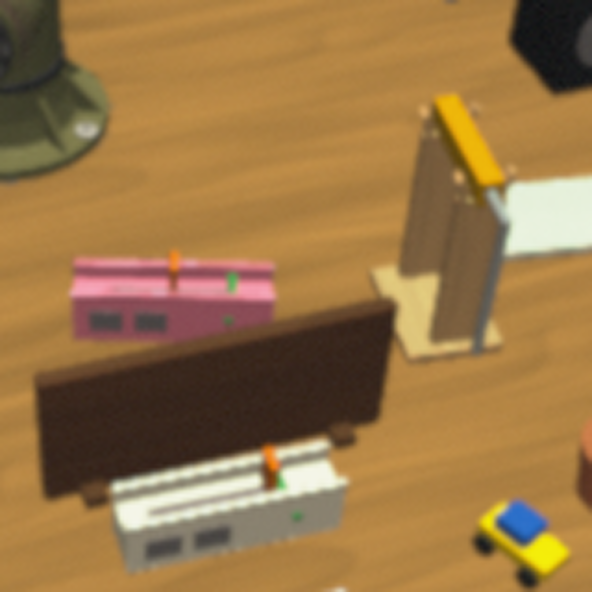

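The rod lies back in the stand, with the grip rectangle within 0.2 px of where it started. The lever sits at the bumper at crop (270,468), and nothing else changed below image row 150.

```bash
python3 -c "
from bench import *; print(close_job())"
```

```text
the job is handed in; nothing more can be done
None
```

The job is handed in at about 36 s: the lever is at its stop after several seconds' hold at about 3.5–5.3 N (brief mean readings up to 5.7 N, no visible latch indicator to confirm it), and the rod is back in its stand with nothing else seen to have moved.

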